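# Find the short bore in the die block with a depth rod

### The job

One of the three bores in the steel die block was not drilled to full depth. Take the depth rod out of its wooden stand, lower it gently into one bore after another until you feel it bottom, and read from its black ring how deep it goes: the ring disappears in a full bore and stays in sight above the block in the short one. Press it lightly, with about 5 N, onto the bottom of the short bore and leave it standing there; never drop it in or push hard on the block (keep under 20 N), and leave the pot, the pumice and the tin where they are.

Things in the scene. Friction and masses are not known exactly. Their poses are not given: they have to be found in the camera images.
- depth_rod: loose depth rod, about 125 g, upright in its stand: steel shank 12 mm thick, 70 mm long, below a round brass grip 20 mm thick, 40 mm long (110 mm in all). Origin at the centre of the flat lower end (edge bevelled 2 mm), z along the rod towards the grip, which spans z = 70 to 110 mm (good grasp: 92). A thin black ring lies 23.5 mm above the lower end.
- rod_tip: the lowest 20 mm of the depth rod's shank, one piece with it; same origin and axes as depth_rod
- rod_point (a point): centre of the flat lower end of the depth rod
- rod_stand: square wooden stand, fixed, 56 x 56 mm and 32 mm high, with one socket of 16 mm diameter in the middle, 24 mm deep, in which the rod stands; origin at the centre of its underside
- die_block: steel block, fixed, 50 (x) x 120 (y) x 45 mm high; origin at the centre of its underside, z up. In its top three like upright bores, 13.5 mm wide with a 1.5 mm bevel, in a row along its y, 38 mm apart. Two are 28 to 32 mm deep, one only 15 to 19 mm; which one, and the exact depths, differ from run to run and are not told. Their floors are hard and flat.
- bore_a (a point): centre of the mouth of the bore at the block's y = -38 mm, level with the block's top face (45 mm above the bench); axes as the block's
- bore_b (a point): centre of the mouth of the middle bore, level with the top face; axes as the block's
- bore_c (a point): centre of the mouth of the bore at the block's y = +38 mm, level with the top face; axes as the block's
- small_pot: bystander: yellow pot, 47 mm wide, 24 mm high, stands loose on the bench
- pumice: bystander: egg-shaped pumice, 44 mm wide, 43 mm high, stands loose on the bench
- steel_tin: bystander: flat round steel tin, 54 mm wide, 13 mm high, stands loose on the bench

How it is judged (in metres and radians):
On the way, in this order (a step that is already met when the one before it is completed fails the run):
1. the depth rod is lifted out of its stand (z of rod_point in the frame of rod_stand above 0.034 m and contact force between the fingers and depth_rod above 1 N), for 0.1 s.
2. the rod is held still and pressed lightly (2 N or more) onto the bottom of the short bore ((horizontal distance between rod_point and bore_a below 0.004 m or horizontal distance between rod_point and bore_b below 0.004 m or horizontal distance between rod_point and bore_c below 0.004 m) and z of rod_point in the frame of bore_b between -0.0215 and -0.0125 m and angle between depth_rod's own z axis and vertical below 0.15 rad and contact force between rod_tip and anything else above 2 N and linear speed of depth_rod below 0.01 m/s and contact force between the fingers and depth_rod above 1 N), for 0.15 s.
At the end, for the whole second after the job is handed in: the depth rod stands released and at rest in the short bore, its lower end within 4 mm of the bore's axis and 12.5 to 21.5 mm below the block's top face, within 0.15 rad of upright ((horizontal distance between rod_point and bore_a below 0.004 m or horizontal distance between rod_point and bore_b below 0.004 m or horizontal distance between rod_point and bore_c below 0.004 m) and z of rod_point in the frame of bore_b between -0.0215 and -0.0125 m and angle between depth_rod's own z axis and vertical below 0.15 rad and linear speed of depth_rod below 0.02 m/s and contact force between the fingers and depth_rod below 0.1 N); the robot touches nothing.
It fails at once if the rod pushes on the block, a bore floor or anything else with more than 20 N (contact force between rod_tip and anything else above 20 N or contact force between depth_rod and die_block above 20 N).
It fails at once if the rod is dropped or shot into a bore (faster than 0.32 m/s inside it) ((horizontal distance between rod_point and bore_a below 0.006 m or horizontal distance between rod_point and bore_b below 0.006 m or horizontal distance between rod_point and bore_c below 0.006 m) and z of rod_point in the frame of bore_b below -0.002 m and linear speed of depth_rod above 0.32 m/s).
It fails at once if a bystander is moved by more than 20 mm (distance of any of small_pot, pumice, steel_tin from where it was at the start of the episode above 0.02 m).
It also fails if it takes over 58 s, if anything falls off the work surface, if the arm or the gripper's body presses on something with over 40 N, if the wrist force passes 120 N, or if a joint passes its speed limit or range.

### The arm

A 6-joint arm with a two-finger parallel gripper is mounted at the origin on a cart in front of the work surface, level with it; the furniture and walls round the work are solid. World frame = base frame: x ahead of the robot, y to its left, z up, the work surface at z = 0. Lengths are in mm, angles in rad, forces in N, time in s.
With the tool pointing down it reaches from about 275 to 750 mm from the base axis. Payload 10.2 kg.
Tool frame: the origin (TCP) lies on the centre line of the jaws, within the pads' length; the fingertips stand 19 mm ahead of it and the grasp point (between the pads) is the TCP; z points along the fingers, y is the line along which they close (so a half turn about z gives the same grasp; the last joint's range is limited). The gripper opens to 85 mm and grips with 20 to 120 N. Pads are 22 mm wide; open, the fingers measure 114 mm over their backs; the gripper's body (76 mm by 85 mm) begins 54 mm behind the grasp point. The pads swing forward as they close: fully open they stand 13 mm farther back than shut.
Start: joints at [-1.468, 0.313, 1.498, -0, 1.331, -0.223], TCP at [168.022, -497.393, 250.294] pointing down, gripper open.
Joint ranges: [-2.94, 2.94], [-0.97, 2.17], [0.19, 2.56], [-1.23, 4.37], [0.02, 3.11], [-2.88, 2.88]. Speed limits (rad/s): [2.39, 2.39, 3.01, 3.14, 3.14, 3.14].

### API

Orientations are given as a unit quaternion [w, x, y, z].
In Python, from rig import sense, capture, finish_job, regions_of, mark_of gives the robot as it stands.
- The arm moves only by the tool jog_arm, never from a script. Its argument "series" is text: rows parted by semicolons, each of 7 numbers parted by spaces: the shift along the tool's x, y, z in units of 0.4 m (1.0 is 0.4 m), then the turn, a rotation vector about the tool's x, y, z in units of pi/2 rad (1.0 is pi/2 rad), then the opening, from -1 (shut) to 1 (fully open). A call has 1 to 20 rows; each row is the pose to reach, as a shift and turn from the pose commanded when the call began, along the tool's axes at that moment; what a row does not reach only later rows make up. A row lasts 1/8 s, in which the tool goes at most 62.5 mm and 10.7 degrees, less where a joint would pass 70% of its speed; a pose out of reach is approached as far as the arm can. A call with a number of a shift or a turn outside -1 to 1 is refused whole. A call with a gripper value outside its range is refused whole. The fingers move at their own pace and stop on an object; "grip_force" is the grip in N (left out, the last holds). Time passes only in rows, so rows that repeat a pose let the fingers close. It gives the time, the measured TCP pose, the force, the opening and the grip force at its end, in the units of the state.
- sense(): the state, without advancing time (a new reading comes with each control period).
- capture(name): name is "scene" or "top" or "wrist"; returns a dict with "img" (384x512x3 uint8, red, green, blue), "intrinsics" (3x3 intrinsics, pixels), "R" (3x3) and "t" (3): a world point X has camera coordinates R X + t. Camera axes: x right, y down, z forward; pixel columns grow to the right and rows downward; lengths in mm; the calibration is good to about 2 mm. A picture is of the moment at which its call begins. There is no depth.
- finish_job(): hands the job in; it is judged then, once.
Trained networks look in a picture, given as the dict that the camera call returned (one of the last four; its "shot" number tells which), for a name from the list of things; names that differ only in an ending like _2 or _b are one class to them, and where a whole thing is asked for, a point or a joint stands for the part that bears it (a point fixed in the world has none). Each returns a list of dicts, best first, with "confidence" (0 to 1); they miss things now and then, are a little off and sometimes report something else, mostly with a low value. They report only what shows in the picture. A call takes as long as a camera call.
- regions_of(label, picture): "region" (384x512 bool, what is visible of it) and "point" ([row, column] in pixels, amid what is visible of it).
- mark_of(label, picture): "point" ([row, column] in pixels: a listed point, or the origin of a listed thing).
The state is a dict: "time_s": time; "joints": joint angles; "dq": joint speeds; "tau": joint torques, N m; "eef_pos": TCP position; "ee_rot": TCP orientation; "force": force on the tool from outside, world axes, zero at the start; "wrist_torque": the same for the moment, N m; "grip_width": opening from 0.0 (shut) to 1.0 (fully open); "grip_force": force on a finger pad.
Only numpy, scipy, OpenCV 4.12 (cv2) and the standard library are available. Lean on these libraries where they do the work, as an engineer would, in place of code of your own. Each camera call takes 0.05 s, during which the arm holds its last target. There are 200 camera calls.

## Working session

There is one attempt and no reset: what is moved stays moved. The work goes in short steps, Python scripts to look and compute and a tool call to move; the robot and the scene stay as the last step left them, time stands still between calls to the robot, and variables do not carry over. Pictures are saved under pics/ and viewed, at most 12 in all, crops included, and the job is handed in when it is done.

Besides the shell and the picture viewer there is one more tool, called after "Emit:" as name(argument=value, ...) on one line, values as JSON. jog_arm: Moves the arm, as the interface text tells. Shifts and turns lie within -1 to 1; 1 stands for 0.4 m of shift or pi/2 rad of turn. Its arguments: {"type":"object","properties":{"series":{"type":"string"},"grip_force":{"type":"number"}},"required":["series"]}

```bash
mkdir -p pics
cat > h.py <<'E'
import numpy as np,cv2
from rig import *
def ray(c,p,z):
    K=np.array(c["intrinsics"]);R=np.array(c["R"]);t=np.array(c["t"])
    d=R.T@np.linalg.solve(K,[p[1],p[0],1.]);o=-R.T@t
    return o+d*(z-o[2])/d[2]
def proj(c,X):
    q=np.array(c["intrinsics"])@(np.array(c["R"])@np.array(X,float)+np.array(c["t"]));return q[1]/q[2],q[0]/q[2]
E
python3 - <<'E'
from h import *
s=sense();print(s)
ims=[]
for n in("scene","top"):
    c=capture(n);ims.append(c["img"]);print(n,-np.array(c["R"]).T@np.array(c["t"]))
    for l,z in(("depth_rod",8),("rod_stand",0),("die_block",0),("bore_a",45),("small_pot",0),("pumice",0),("steel_tin",0)):
        for m in mark_of(l,c)[:4]:
            print(l,np.round(m["point"],1),round(m["confidence"],2),np.round(ray(c,m["point"],z),1))
    cv2.imwrite(f"pics/{n}0.png",c["img"][:,:,::-1])
E
```

```text
{'time_s': 0.0, 'joints': array([-1.46842942e+00,  3.13452154e-01,  1.49845458e+00,  1.81041994e-05,
        1.33097179e+00, -2.23385637e-01]), 'dq': array([-0.00122087,  0.00101601,  0.00114658, -0.00138351, -0.00085374,
        0.00035282]), 'tau': array([ 2.30512727e-03, -4.12254667e+01, -2.59751487e+01, -2.97939005e-05,
        4.03675731e-03,  4.57920251e-06]), 'eef_pos': array([ 167.98683411, -497.15402405,  249.72736309]), 'ee_rot': array([-6.41228002e-04,  9.86765104e-01,  1.62154915e-01,  4.76554850e-05]), 'force': array([ 0.48950233, -0.018191  ,  0.25846435]), 'wrist_torque': array([-0.04422626, -0.02636233,  0.02782598]), 'grip_force': 0.0, 'grip_width': 0.9993658709230745}
scene [ 67.049275   534.19219222 612.04082389]
depth_rod [190.9 318.7] 0.68 [ 477.6 -180.2    8. ]
rod_stand [191.3 319.2] 0.56 [ 481.2 -189.2    0. ]
die_block [248.8 234.7] 0.77 [495.1 105.4   0. ]
bore_a [241.1 236. ] 0.94 [476.9 119.6  45. ]
bore_a [226.3 250.5] 0.93 [485.7  66.8  45. ]
bore_a [243.2 220. ] 0.92 [496.  145.9  45. ]
small_pot [180.7 237.4] 0.77 [664.7 -77.9   0. ]
small_pot [243.3 217.8] 0.41 [533.3 118.6   0. ]
pumice [172.1 338.4] 0.67 [ 493.1 -298.3    0. ]
steel_tin [296.8 183.7] 0.87 [477.  260.5   0. ]
top [ 448.39564454  -26.83991169 1090.30343193]
depth_rod [213.7 324.3] 0.55 [ 482.3 -194.1    8. ]
rod_stand [215.8 320.6] 0.73 [ 476.5 -185.3    0. ]
bore_a [207.4 210.9] 0.92 [489.  110.6  45. ]
bore_a [208.9 224.2] 0.9 [486.1  75.3  45. ]
bore_a [209.7 194.1] 0.8 [481.6 154.9  45. ]
small_pot [150.8 283.5] 0.78 [653.9 -79.5   0. ]
pumice [211.4 365.6] 0.56 [ 492.2 -307.9    0. ]
steel_tin [211.9 154.9] 0.81 [473.8 270.9   0. ]
```

Run:
```python
import cv2,numpy as np
a=cv2.imread("pics/scene0.png")[130:330,130:390];b=cv2.imread("pics/top0.png")[130:280,130:390]
cv2.imwrite("pics/v1.png",np.vstack([cv2.resize(a,None,fx=2,fy=1.6),cv2.resize(b,None,fx=2,fy=1.8)]))
cv2.imwrite("pics/v1.png",cv2.resize(a,None,fx=3,fy=3));cv2.imwrite("pics/v2.png",cv2.resize(b,None,fx=3,fy=3))
```

```text
(no output)
```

View pics/v1.png

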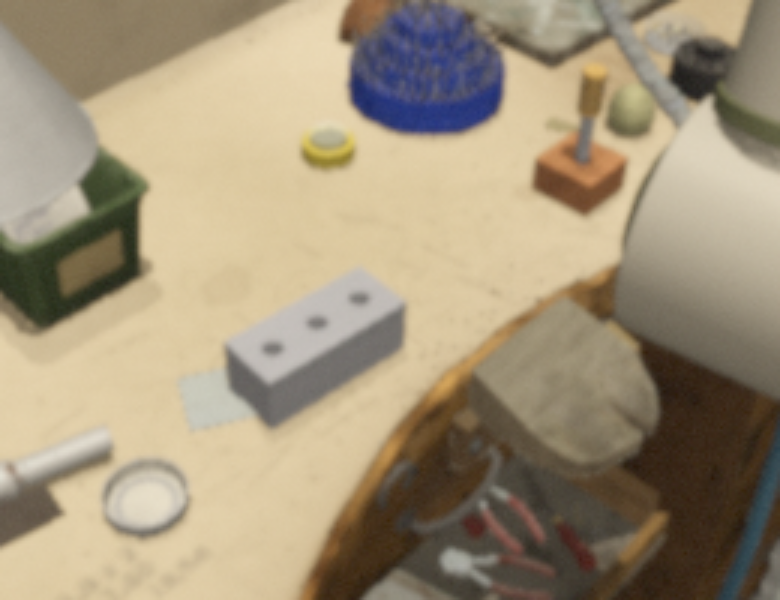

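View pics/v2.png

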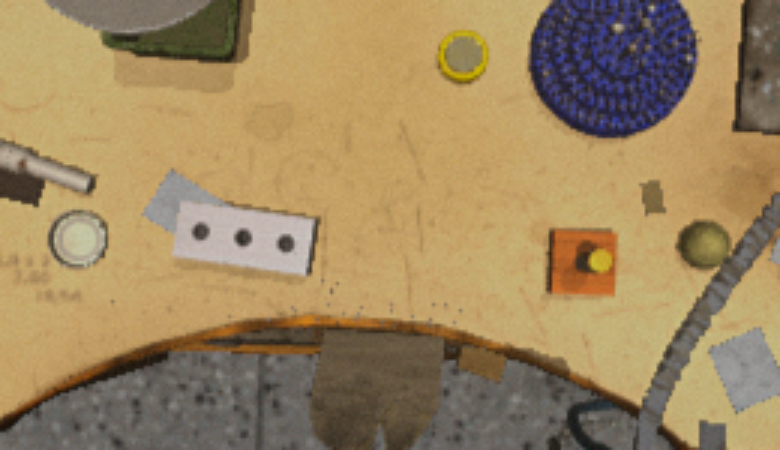

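The scene view shows the block with three bores left of centre, and the rod in its orange stand to the right. The pot is far, the pumice is right of the stand and the tin is left. In the top view the bores are near cols 197/211/225, rows 207/209/211, and the brass grip top is near col 330, row 217. Next I refine these from pixels.

```bash
cat >> h.py <<'E'
def blobs(c,mask,amin,amax,z):
    n,l,st,ce=cv2.connectedComponentsWithStats(mask.astype(np.uint8))
    return [(st[i,4],np.round(ce[i],1),np.round(ray(c,ce[i][::-1],z),1)) for i in range(1,n) if amin<=st[i,4]<=amax]
E
python3 - <<'E'
from h import *
c=capture("top");g=c["img"].min(2).astype(int)
m=np.zeros(g.shape,bool);m[200:220,190:232]=g[200:220,190:232]<120
print(blobs(c,m,6,60,45))
for l,z in(("die_block",45),("rod_stand",32),("depth_rod",100)):
    for r in regions_of(l,c)[:2]:
        k=r["region"].astype(np.uint8);mr=cv2.minAreaRect(cv2.findNonZero(k));bx=cv2.boxPoints(mr)
        print(l,r["confidence"],[np.round(ray(c,(p[1],p[0]),z)[:2],1) for p in bx],mr[1])
h=cv2.cvtColor(c["img"],cv2.COLOR_RGB2HSV)
y=np.zeros(g.shape,bool);sub=h[205:228,318:340];y[205:228,318:340]=(sub[...,0]>20)&(sub[...,0]<32)&(sub[...,1]>180)
print("grip",blobs(c,y,6,200,118))
E
```

```text
[(np.int32(24), array([225.5, 200.4]), array([508.6,  72.8,  45. ])), (np.int32(26), array([196.3, 206.7]), array([489.9, 149.3,  45. ])), (np.int32(27), array([210.6, 208.7]), array([485.4, 111.3,  45. ])), (np.int32(25), array([224.8, 210.7]), array([481.4,  73.6,  45. ])), (np.int32(54), array([198.5, 218.1]), array([459.7, 142.2,  45. ]))]
die_block 0.81 [array([466.9, 173.1]), array([518.2, 167.4]), array([503.1,  46. ]), array([452. ,  52.1])] (46.073333740234375, 19.539348602294922)
rod_stand 0.63 [array([ 445.5, -156. ]), array([ 502.4, -157.8]), array([ 501.1, -219.3]), array([ 444.3, -217.3])] (23.17105484008789, 21.42323875427246)
rod_stand 0.19 [array([ 509.9, -276.7]), array([ 511. , -313.8]), array([ 471.2, -314. ]), array([ 470.1, -277.1])] (15.0, 14.0)
grip [(np.int32(45), array([329.6, 216.5]), array([ 472.3, -190.2,  118. ]))]
```

Emit:
jog_arm(series=".12 -.06 0 0 0 0 1;.24 -.12 0 0 0 0 1;.36 -.18 0 0 0 0 1;.48 -.24 0 0 0 0 1;.6 -.3 0 0 0 0 1;.72 -.36 0 0 0 0 1;.84 -.42 0 0 0 0 1;.93 -.47 .02 0 0 0 1;.968 -.488 .05 0 0 0 1;.968 -.488 .05 0 0 0 1;.968 -.488 .05 0 0 0 1")

```text
time_s: 2.38
eef_pos: [471.8, -189.6, 230.5]
ee_rot: [0.0, 0.987, 0.162, -0.0]
force: [-0.8, -0.0, -0.4]
grip_width: 1.0
grip_force: 0.0
```

Run:
```python
from h import *
s=sense();print(s["time_s"],s["eef_pos"],s["ee_rot"],s["force"])
c=capture("wrist");print(-np.array(c["R"]).T@np.array(c["t"]))
for l,z in(("depth_rod",118),("rod_stand",32)):
    for r in regions_of(l,c)[:2]:print(l,r["confidence"],r["point"],ray(c,r["point"],z))
print("expect",proj(c,[472.3,-189,118]))
cv2.imwrite("pics/w1.png",c["img"][:,:,::-1])
```

```text
2.375 [ 471.84174557 -189.59338533  230.52007693] [ 1.82000010e-04  9.86859808e-01  1.61578729e-01 -3.40782709e-05] [-0.75654241 -0.01880979 -0.44017738]
[ 544.07464196 -166.47425156  354.58147396]
depth_rod 0.9 [185.2, 257.8] [ 479.0501455  -190.38066777  118.        ]
rod_stand 0.82 [164.8, 254.1] [ 478.62181445 -186.43642021   32.        ]
rod_stand 0.22 [87.0, 34.5] [484.47918564  75.87829948  32.        ]
expect (np.float64(191.38023356317214), np.float64(254.0499572171549))
```

View pics/w1.png

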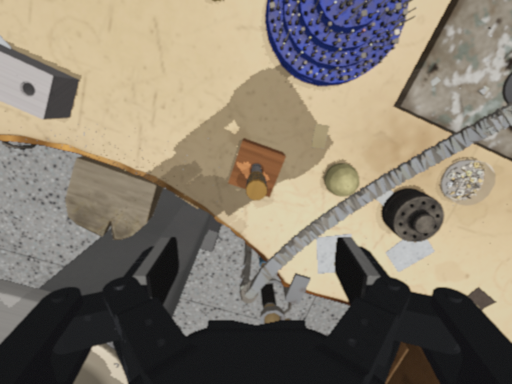

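The wrist view shows the gripper over the stand. The brass top is at about row 189, col 257, the block is at upper left and the pumice is at (180, 341).

Run:
```python
from h import *
im=cv2.imread("pics/w1.png")[135:215,215:300];cv2.imwrite("pics/w1c.png",cv2.resize(im,None,fx=7,fy=7,interpolation=cv2.INTER_CUBIC))
```

```text
(no output)
```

View pics/w1c.png

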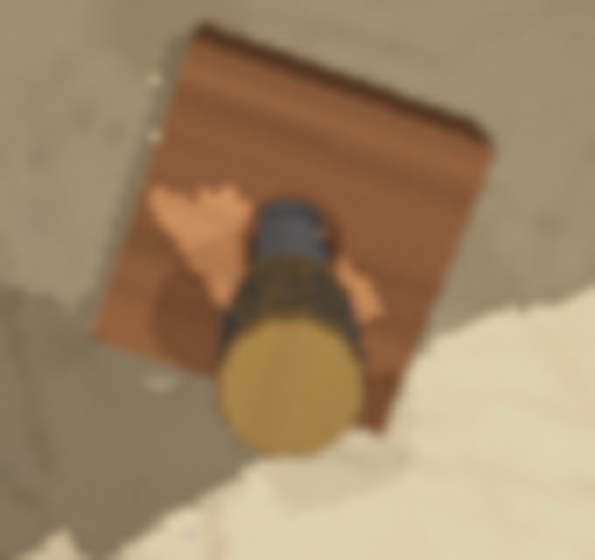

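The crop shows the disc centre at col 256.6, row 190.1, and the stand-top centre at col 257.0, row 168.9. The rod looks upright.

Run:
```python
from h import *
c=capture("wrist")
a=ray(c,(190.1,256.6),118);b=ray(c,(168.9,257.0),32);print(a,b)
from scipy.spatial.transform import Rotation as Ro
s=sense();q=s["ee_rot"];R=Ro.from_quat(np.roll(q,-1)).as_matrix();print(R.round(3))
for t in(a,(a+b)/2): print(R.T@(np.array([t[0],t[1],100])-s["eef_pos"])/400)
```

```text
[ 474.35652896 -190.77699954  118.        ] [ 475.08148456 -191.38768358   32.        ]
[[ 0.948  0.319  0.001]
 [ 0.319 -0.948 -0.   ]
 [ 0.     0.001 -1.   ]]
[0.00422715 0.0051193  0.32668859]
[0.00484271 0.00613171 0.32668938]
```

Emit:
jog_arm(series=".004 .005 .1 0 0 0 1;.004 .005 .2 0 0 0 1;.004 .005 .28 0 0 0 1;.004 .005 .326 0 0 0 1;.004 .005 .326 0 0 0 1;.004 .005 .326 0 0 0 -.2;.004 .005 .326 0 0 0 -.4;.004 .005 .326 0 0 0 -1;.004 .005 .326 0 0 0 -1;.004 .005 .326 0 0 0 -1;.004 .005 .326 0 0 0 -1", grip_force=40)

```text
time_s: 3.95
eef_pos: [474.7, -189.8, 100.3]
ee_rot: [0.0, 0.987, 0.162, 0.0]
force: [-0.5, 2.3, 6.1]
grip_width: 0.223
grip_force: 39.0
```

Emit:
jog_arm(series="0 0 -.02 0 0 0 -1;0 0 -.06 0 0 0 -1;0 0 -.12 0 0 0 -1;0 0 -.18 0 0 0 -1;0 0 -.24 0 0 0 -1;0 0 -.25 0 0 0 -1;0 0 -.25 0 0 0 -1;0 0 -.25 0 0 0 -1")

```text
time_s: 4.95
eef_pos: [474.2, -189.7, 199.0]
ee_rot: [-0.001, 0.987, 0.162, -0.001]
force: [-0.6, -0.3, -2.9]
grip_width: 0.22
grip_force: 39.1
```

Run:
```python
from h import *
s=sense();print(s["time_s"],s["eef_pos"],s["force"],s["grip_width"])
c=capture("wrist");e=s["eef_pos"]
print("exp tip",proj(c,e-[0,0,92]),"ring",proj(c,e-[0,0,68.5]))
print([ (m["point"],m["confidence"]) for m in mark_of("rod_point",c)])
d=capture("scene");print("exp tip",proj(d,e-[0,0,92]),[ (m["point"],m["confidence"]) for m in mark_of("rod_point",d)])
t=capture("top");print("exp tip",proj(t,e-[0,0,92]),[ (m["point"],m["confidence"]) for m in mark_of("rod_point",t)])
r,k=map(int,proj(d,e-[0,0,60]))
A=cv2.resize(c["img"][130:330,170:340],(510,600));B=cv2.resize(d["img"][r-25:r+25,k-12:k+12],(288,600))
cv2.imwrite("pics/g1.png",np.hstack([A,B])[:,:,::-1])
```

```text
4.95 [ 474.20862473 -189.72381061  199.03979143] [-0.5721512  -0.28270898 -2.88700234] 0.21985359603132396
exp tip (np.float64(199.26894187174963), np.float64(254.57321253351955)) ring (np.float64(209.40395673461626), np.float64(254.4056063514383))
[([201.4, 256.5], 0.91)]
exp tip (np.float64(156.6974558005214), np.float64(327.00609358435753)) [([157.9, 328.5], 0.68), ([157.7, 328.6], 0.46)]
exp tip (np.float64(215.85805375620225), np.float64(328.7071363412059)) []
```

View pics/g1.png

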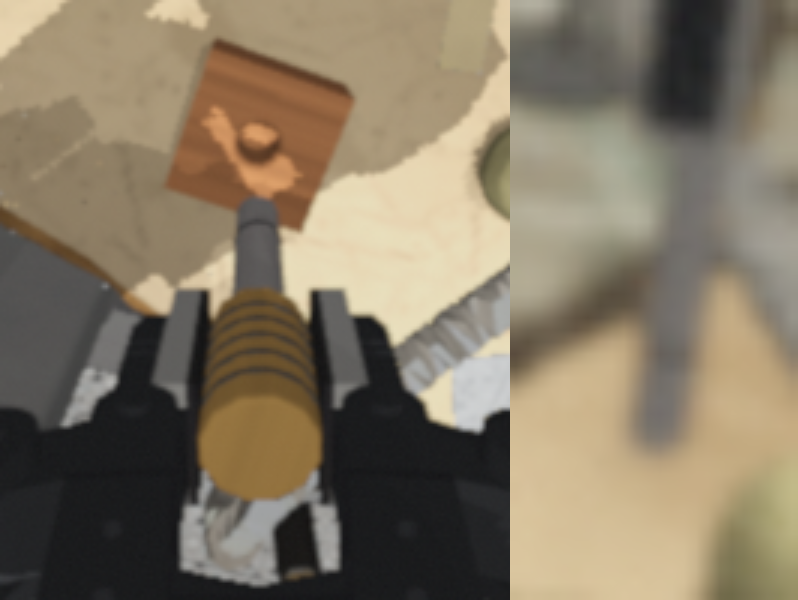

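The rod is held straight along the tool. The tip is at wrist (201, 256.5), within 2 px of where I predicted. The empty socket is visible in the stand.

Run:
```python
from h import *
s=sense();e=s["eef_pos"];c=capture("wrist")
print(ray(c,(201.4,256.5),107)-e)
d=capture("scene");print(ray(d,(157.9,328.5),107)-e)
from scipy.spatial.transform import Rotation as Ro
R=Ro.from_quat(np.roll(s["ee_rot"],-1)).as_matrix()
for b in((489.9,149.3),(485.4,111.3),(481.4,73.6)):print(np.round(R.T@(np.array([*b,165])-e)/400,4))
```

```text
[ -1.43766642  -2.32318393 -92.66889069]
[ -5.86024836   2.14117432 -92.66889069]
[ 0.3079 -0.791   0.0869]
[ 0.2668 -0.7046  0.0868]
[ 0.2272 -0.6185  0.0868]
```

Emit:
jog_arm(series=".02 -.06 0 0 0 0 -1;.05 -.14 0 0 0 0 -1;.08 -.22 0 0 0 0 -1;.12 -.32 0 0 0 0 -1;.15 -.42 0 0 0 0 -1;.19 -.52 0 0 0 0 -1;.215 -.58 0.02 0 0 0 -1;.224 -.61 0.06 0 0 0 -1;.227 -.618 .085 0 0 0 -1;.227 -.618 .085 0 0 0 -1;.227 -.618 .085 0 0 0 -1")

```text
time_s: 6.72
eef_pos: [481.8, 72.8, 166.4]
ee_rot: [0.0, 0.987, 0.162, 0.0]
force: [1.0, -0.3, -1.8]
grip_width: 0.226
grip_force: 39.2
```

Run:
```python
from h import *
s=sense();e=s["eef_pos"];print(s["time_s"],e,s["force"])
c=capture("wrist");d=capture("scene")
for n,x in(("w",c),("s",d)):
    print(n,"exp tip",proj(x,e-[0,0,92]))
    for m in mark_of("rod_point",x)[:1]:print("tip",m["point"],m["confidence"],ray(x,m["point"],e[2]-92))
    for m in mark_of("bore_a",x):print("bore",m["point"],m["confidence"],ray(x,m["point"],45))
A=cv2.resize(c["img"][60:260,150:350],(600,600));cv2.imwrite("pics/b1.png",A[:,:,::-1])
```

```text
6.725 [481.76986678  72.77321551 166.37550172] [ 1.00806469 -0.3468725  -1.8321121 ]
w exp tip (np.float64(199.45155012660825), np.float64(254.38227041561368))
tip [200.8, 254.0] 0.87 [480.50840445  72.69560545  74.37550172]
bore [189.8, 252.1] 0.97 [480.56213465  74.81284204  45.        ]
bore [156.0, 178.0] 0.85 [489.76445492 149.86989149  45.        ]
bore [171.9, 213.5] 0.8 [485.71631237 114.71268526  45.        ]
bore [200.4, 251.9] 0.15 [470.27720909  71.60392348  45.        ]
s exp tip (np.float64(217.94597147325578), np.float64(250.12852029864771))
tip [216.2, 250.6] 0.55 [484.78177133  68.06397788  74.37550172]
bore [229.9, 250.9] 0.84 [477.49177191  74.44392812  45.        ]
bore [244.1, 217.6] 0.73 [497.6911746  150.98590957  45.        ]
```

View pics/b1.png

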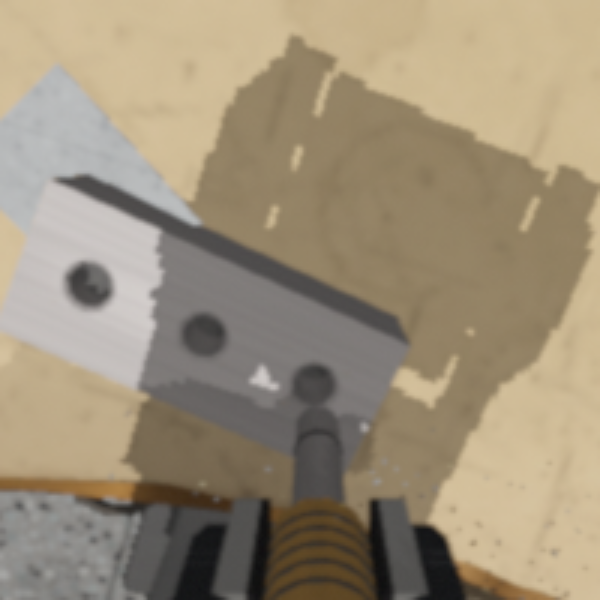

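Run:
```python
from h import *
e=sense()["eef_pos"];c=capture("wrist");print(e)
for p in((187.3,254.7),(171.3,218),(154.7,179.7)):print(ray(c,p,45))
print("tip",ray(c,(201,256.2),e[2]-92))
# dark-blob bore centres
g=c["img"].mean(2)[145:200,165:270].astype(np.float32)
s=g-cv2.GaussianBlur(g,(0,0),8)
mm=np.zeros((384,512),bool);mm[145:200,165:270]=s<-18
for b in blobs(c,mm,30,400,45):print(b)
```

```text
[481.53150457  73.15402492 166.11698038]
[483.51584397  73.66555165  45.        ]
[487.38391358 111.25105726  45.        ]
[491.184708   149.01628175  45.        ]
tip [480.66181402  71.24703903  74.11698038]
(np.int32(197), array([202.1, 173.6]), array([480.4, 124.8,  45. ]))
(np.int32(262), array([249.3, 153.7]), array([512.5,  88.6,  45. ]))
(np.int32(191), array([179.7, 154.7]), array([491.2, 149.1,  45. ]))
(np.int32(162), array([217.9, 171.1]), array([487.5, 111.4,  45. ]))
(np.int32(145), array([254.4, 187.5]), array([483.2,  73.9,  45. ]))
```

Emit:
jog_arm(series=".003 -.001 .02 0 0 0 -1;.007 -.002 .045 0 0 0 -1;.007 -.002 .058 0 0 0 -1;.007 -.002 .06 0 0 0 -1;.007 -.002 .06 0 0 0 -1;.007 -.002 .06 0 0 0 -1")

```text
time_s: 7.82
eef_pos: [483.9, 75.0, 142.1]
ee_rot: [0.0, 0.987, 0.162, 0.0]
force: [0.9, -0.6, -1.1]
grip_width: 0.215
grip_force: 39.2
```

Run:
```python
from h import *
s=sense();e=s["eef_pos"];print(s["time_s"],e,s["force"])
c=capture("wrist")
print("exp tip",proj(c,e-[0,0,92]),[(m["point"],m["confidence"]) for m in mark_of("rod_point",c)[:2]])
print("exp bore",proj(c,[483.3,73.8,45]),proj(c,[487.4,111.3,45]),[(m["point"],m["confidence"]) for m in mark_of("bore_a",c)])
A=cv2.resize(c["img"][150:225,205:305],(800,600),interpolation=cv2.INTER_CUBIC);cv2.imwrite("pics/b2.png",A[:,:,::-1])
```

```text
7.825 [483.93934301  74.9920085  142.12876448] [ 0.881165   -0.56438123 -1.05452694]
exp tip (np.float64(199.4300148963728), np.float64(254.37920539267026)) [([202.9, 251.5], 0.71)]
exp bore (np.float64(198.55211841583616), np.float64(255.46828811404734)) (np.float64(181.0183263845373), np.float64(215.4390938838422)) [([199.8, 253.3], 0.83), ([164.7, 172.5], 0.83), ([180.8, 212.8], 0.68)]
```

View pics/b2.png

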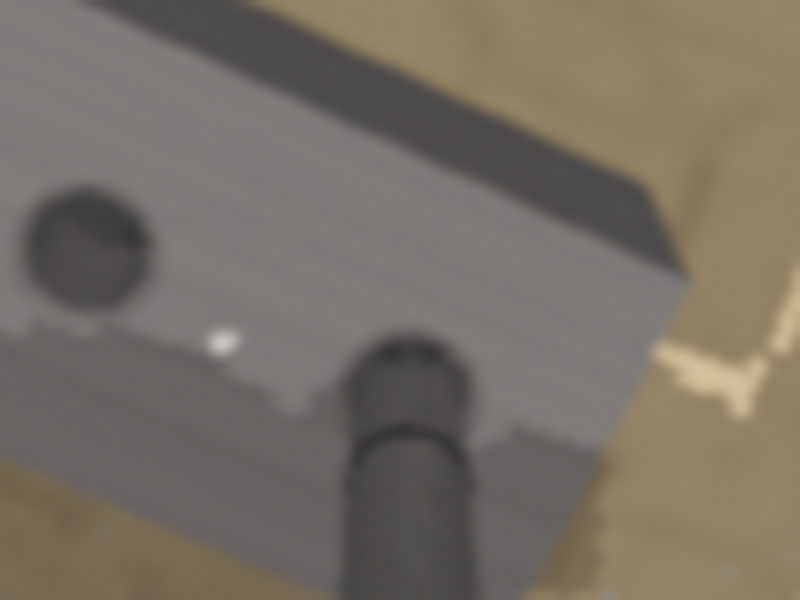

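The near bore is centred at crop (408, 392). The rod is at col 407 and its tip at row 411, still about 5 mm above the face, so a straight descent lands in the bore. I lower it gently.

Emit:
jog_arm(series="0 0 .005 0 0 0 -1;0 0 .01 0 0 0 -1;0 0 .014 0 0 0 -1;0 0 .017 0 0 0 -1;0 0 .017 0 0 0 -1")

```text
time_s: 8.6
eef_pos: [483.8, 75.0, 135.0]
ee_rot: [-0.0, 0.987, 0.162, -0.0]
force: [-0.4, -0.0, -1.0]
grip_width: 0.22
grip_force: 39.2
```

Emit:
jog_arm(series="0 0 .006 0 0 0 -1;0 0 .012 0 0 0 -1;0 0 .017 0 0 0 -1;0 0 .02 0 0 0 -1;0 0 .02 0 0 0 -1")

```text
time_s: 9.22
eef_pos: [483.8, 75.0, 127.0]
ee_rot: [-0.0, 0.987, 0.162, -0.0]
force: [0.2, 0.2, -1.4]
grip_width: 0.219
grip_force: 39.2
```

Tip is about 10 mm inside, with no contact. I continue in small steps.

Emit:
jog_arm(series="0 0 .004 0 0 0 -1;0 0 .008 0 0 0 -1;0 0 .01 0 0 0 -1;0 0 .01 0 0 0 -1")

```text
time_s: 9.72
eef_pos: [483.8, 75.0, 123.0]
ee_rot: [-0.0, 0.987, 0.162, -0.0]
force: [0.3, 0.5, -1.1]
grip_width: 0.223
grip_force: 39.2
```

Emit:
jog_arm(series="0 0 .002 0 0 0 -1;0 0 .004 0 0 0 -1;0 0 .005 0 0 0 -1;0 0 .005 0 0 0 -1")

```text
time_s: 10.22
eef_pos: [483.8, 75.0, 121.1]
ee_rot: [-0.0, 0.987, 0.162, -0.0]
force: [0.3, -0.5, -1.4]
grip_width: 0.217
grip_force: 39.2
```

Emit:
jog_arm(series="0 0 .002 0 0 0 -1;0 0 .004 0 0 0 -1;0 0 .005 0 0 0 -1;0 0 .005 0 0 0 -1")

```text
time_s: 10.72
eef_pos: [483.8, 75.0, 119.1]
ee_rot: [-0.0, 0.987, 0.162, -0.0]
force: [-0.0, -0.0, -1.0]
grip_width: 0.217
grip_force: 39.2
```

Emit:
jog_arm(series="0 0 .002 0 0 0 -1;0 0 .004 0 0 0 -1;0 0 .005 0 0 0 -1;0 0 .005 0 0 0 -1")

```text
time_s: 11.22
eef_pos: [483.8, 75.0, 117.0]
ee_rot: [-0.0, 0.987, 0.162, -0.0]
force: [1.0, 0.4, -1.8]
grip_width: 0.221
grip_force: 39.2
```

Emit:
jog_arm(series="0 0 .002 0 0 0 -1;0 0 .004 0 0 0 -1;0 0 .005 0 0 0 -1;0 0 .005 0 0 0 -1")

```text
time_s: 11.72
eef_pos: [483.8, 75.0, 115.1]
ee_rot: [-0.0, 0.987, 0.162, -0.0]
force: [-0.5, -0.8, -1.4]
grip_width: 0.223
grip_force: 39.2
```

Emit:
jog_arm(series="0 0 .002 0 0 0 -1;0 0 .004 0 0 0 -1;0 0 .005 0 0 0 -1;0 0 .005 0 0 0 -1")

```text
time_s: 12.22
eef_pos: [483.8, 75.0, 113.0]
ee_rot: [-0.0, 0.987, 0.162, -0.0]
force: [-0.2, 0.5, -1.5]
grip_width: 0.219
grip_force: 39.2
```

Emit:
jog_arm(series="0 0 .002 0 0 0 -1;0 0 .004 0 0 0 -1;0 0 .006 0 0 0 -1;0 0 .006 0 0 0 -1")

```text
time_s: 12.72
eef_pos: [483.8, 75.0, 110.6]
ee_rot: [-0.0, 0.987, 0.162, -0.0]
force: [0.5, -1.1, -1.0]
grip_width: 0.218
grip_force: 39.2
```

Emit:
jog_arm(series="0 0 .002 0 0 0 -1;0 0 .003 0 0 0 -1;0 0 .003 0 0 0 -1")

```text
time_s: 13.1
eef_pos: [483.8, 75.0, 109.5]
ee_rot: [-0.0, 0.987, 0.162, -0.0]
force: [0.6, 0.1, -1.3]
grip_width: 0.222
grip_force: 39.2
```

Emit:
jog_arm(series="0 0 .002 0 0 0 -1;0 0 .003 0 0 0 -1;0 0 .003 0 0 0 -1")

```text
time_s: 13.48
eef_pos: [483.8, 75.0, 108.3]
ee_rot: [-0.0, 0.987, 0.162, -0.0]
force: [0.2, 0.4, -1.9]
grip_width: 0.223
grip_force: 39.2
```

Emit:
jog_arm(series="0 0 .001 0 0 0 -1;0 0 .002 0 0 0 -1;0 0 .002 0 0 0 -1")

```text
time_s: 13.85
eef_pos: [483.8, 75.0, 107.5]
ee_rot: [0.0, 0.987, 0.162, 0.0]
force: [0.7, 0.8, -1.2]
grip_width: 0.22
grip_force: 39.2
```

Emit:
jog_arm(series="0 0 .001 0 0 0 -1;0 0 .002 0 0 0 -1;0 0 .002 0 0 0 -1")

```text
time_s: 14.22
eef_pos: [483.8, 75.0, 106.6]
ee_rot: [-0.0, 0.987, 0.162, -0.0]
force: [-0.0, -0.2, -1.1]
grip_width: 0.22
grip_force: 39.2
```

Emit:
jog_arm(series="0 0 .001 0 0 0 -1;0 0 .002 0 0 0 -1;0 0 .002 0 0 0 -1")

```text
time_s: 14.6
eef_pos: [483.9, 75.0, 106.0]
ee_rot: [0.0, 0.987, 0.162, 0.0]
force: [0.5, 0.6, -0.8]
grip_width: 0.222
grip_force: 39.4
```

Emit:
jog_arm(series="0 0 .001 0 0 0 -1;0 0 .002 0 0 0 -1;0 0 .002 0 0 0 -1")

```text
time_s: 14.98
eef_pos: [484.2, 75.0, 105.8]
ee_rot: [0.0, 0.987, 0.162, 0.001]
force: [-2.0, -0.2, 7.6]
grip_width: 0.223
grip_force: 40.4
```

It bottomed at TCP z ≈ 105.9, about 31 mm deep, so this is a full bore. I lift out and go to the middle bore.

Emit:
jog_arm(series="0 0 -.01 0 0 0 -1;0 0 -.03 0 0 0 -1;0 0 -.06 0 0 0 -1;0 0 -.085 0 0 0 -1;0 0 -.093 0 0 0 -1;0 0 -.093 0 0 0 -1;.01 -.02 -.093 0 0 0 -1;.03 -.06 -.093 0 0 0 -1;.039 -.086 -.093 0 0 0 -1;.039 -.086 -.093 0 0 0 -1;.039 -.086 -.093 0 0 0 -1")

```text
time_s: 16.35
eef_pos: [487.5, 112.6, 142.2]
ee_rot: [0.0, 0.987, 0.162, -0.0]
force: [-0.0, 0.2, -1.3]
grip_width: 0.219
grip_force: 39.3
```

Run:
```python
from h import *
s=sense();e=s["eef_pos"];print(s["time_s"],e,s["force"])
c=capture("wrist")
print("exp bore",[proj(c,p) for p in([483.3,73.8,45],[487.4,111.3,45],[491.2,149,45])],[(m["point"],m["confidence"]) for m in mark_of("bore_a",c)])
A=cv2.resize(c["img"][150:225,205:305],(800,600),interpolation=cv2.INTER_CUBIC);cv2.imwrite("pics/b3.png",A[:,:,::-1])
```

```text
16.35 [487.54704431 112.58343504 142.23117684] [-0.01314222  0.21846422 -1.33743642]
exp bore [(np.float64(214.821142074085), np.float64(294.21213211485997)), (np.float64(197.95974891241528), np.float64(255.7745203020876)), (np.float64(180.64884025573906), np.float64(215.42288396358188))] [([179.4, 213.0], 0.87), ([216.4, 290.5], 0.56)]
```

View pics/b3.png

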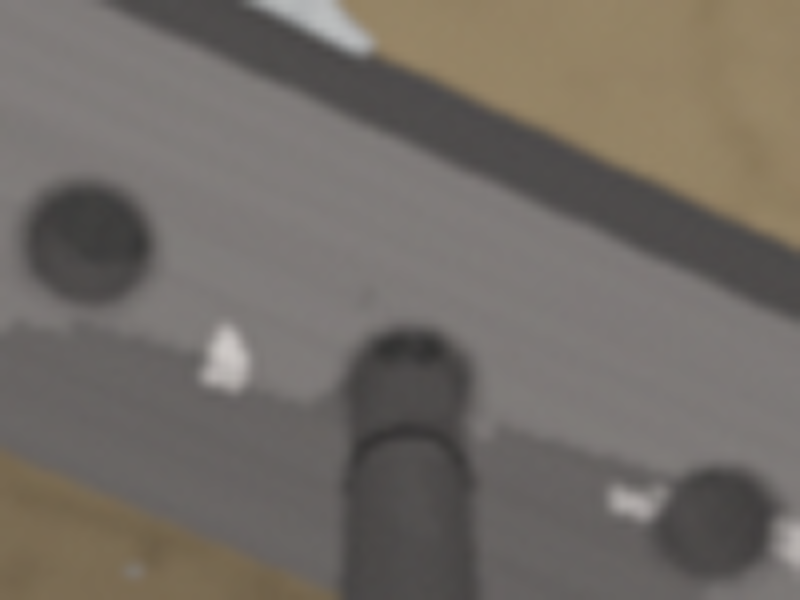

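The rod is lined up with the middle bore: rod col 408, bore centre (407, 387), within about 0.5 mm. Descending.

Emit:
jog_arm(series=".001 0 .005 0 0 0 -1;.001 0 .01 0 0 0 -1;.001 0 .014 0 0 0 -1;.001 0 .017 0 0 0 -1;.001 0 .017 0 0 0 -1")

```text
time_s: 17.08
eef_pos: [488.0, 112.7, 135.4]
ee_rot: [-0.0, 0.987, 0.162, -0.0]
force: [-0.3, -0.1, -1.0]
grip_width: 0.222
grip_force: 39.3
```

Emit:
jog_arm(series="0 0 .006 0 0 0 -1;0 0 .012 0 0 0 -1;0 0 .018 0 0 0 -1;0 0 .024 0 0 0 -1;0 0 .025 0 0 0 -1")

```text
time_s: 17.7
eef_pos: [487.9, 112.7, 125.3]
ee_rot: [-0.0, 0.987, 0.162, -0.0]
force: [0.3, -0.4, -2.0]
grip_width: 0.222
grip_force: 39.3
```

Emit:
jog_arm(series="0 0 .002 0 0 0 -1;0 0 .004 0 0 0 -1;0 0 .004 0 0 0 -1")

```text
time_s: 18.08
eef_pos: [488.0, 112.7, 123.9]
ee_rot: [-0.0, 0.987, 0.162, -0.0]
force: [-0.2, 0.0, -2.1]
grip_width: 0.223
grip_force: 39.3
```

Emit:
jog_arm(series="0 0 .001 0 0 0 -1;0 0 .002 0 0 0 -1;0 0 .002 0 0 0 -1")

```text
time_s: 18.45
eef_pos: [488.0, 112.7, 123.1]
ee_rot: [-0.0, 0.987, 0.162, -0.0]
force: [0.2, -0.3, -1.7]
grip_width: 0.224
grip_force: 39.3
```

Emit:
jog_arm(series="0 0 .001 0 0 0 -1;0 0 .002 0 0 0 -1;0 0 .002 0 0 0 -1")

```text
time_s: 18.82
eef_pos: [488.0, 112.7, 122.2]
ee_rot: [-0.0, 0.987, 0.162, -0.0]
force: [-0.3, 0.1, -1.6]
grip_width: 0.219
grip_force: 39.3
```

Emit:
jog_arm(series="0 0 .001 0 0 0 -1;0 0 .002 0 0 0 -1;0 0 .002 0 0 0 -1")

```text
time_s: 19.2
eef_pos: [488.0, 112.7, 121.5]
ee_rot: [-0.0, 0.987, 0.162, -0.0]
force: [0.0, -0.3, -0.8]
grip_width: 0.216
grip_force: 39.3
```

Emit:
jog_arm(series="0 0 .001 0 0 0 -1;0 0 .002 0 0 0 -1;0 0 .002 0 0 0 -1")

```text
time_s: 19.58
eef_pos: [488.0, 112.7, 120.7]
ee_rot: [-0.0, 0.987, 0.162, -0.0]
force: [-0.5, -0.9, -1.8]
grip_width: 0.225
grip_force: 39.3
```

Emit:
jog_arm(series="0 0 .001 0 0 0 -1;0 0 .002 0 0 0 -1;0 0 .002 0 0 0 -1")

```text
time_s: 19.95
eef_pos: [488.0, 112.7, 119.9]
ee_rot: [-0.0, 0.987, 0.162, -0.0]
force: [-0.7, 0.0, -1.4]
grip_width: 0.219
grip_force: 39.3
```

Emit:
jog_arm(series="0 0 .001 0 0 0 -1;0 0 .002 0 0 0 -1;0 0 .002 0 0 0 -1")

```text
time_s: 20.32
eef_pos: [488.0, 112.7, 119.1]
ee_rot: [-0.0, 0.987, 0.162, -0.0]
force: [-1.1, -0.0, -1.5]
grip_width: 0.222
grip_force: 39.3
```

Emit:
jog_arm(series="0 0 .001 0 0 0 -1;0 0 .002 0 0 0 -1;0 0 .002 0 0 0 -1")

```text
time_s: 20.7
eef_pos: [488.0, 112.7, 118.3]
ee_rot: [-0.0, 0.987, 0.162, -0.0]
force: [-0.2, 0.6, -1.3]
grip_width: 0.221
grip_force: 39.3
```

Emit:
jog_arm(series="0 0 .001 0 0 0 -1;0 0 .002 0 0 0 -1;0 0 .002 0 0 0 -1")

```text
time_s: 21.08
eef_pos: [488.0, 112.7, 117.5]
ee_rot: [-0.0, 0.987, 0.162, -0.0]
force: [0.5, 0.4, -1.6]
grip_width: 0.219
grip_force: 39.3
```

Emit:
jog_arm(series="0 0 .001 0 0 0 -1;0 0 .002 0 0 0 -1;0 0 .002 0 0 0 -1")

```text
time_s: 21.45
eef_pos: [488.0, 112.7, 116.7]
ee_rot: [-0.0, 0.987, 0.162, -0.0]
force: [-0.1, -0.4, -2.6]
grip_width: 0.223
grip_force: 39.3
```

Emit:
jog_arm(series="0 0 .001 0 0 0 -1;0 0 .002 0 0 0 -1;0 0 .002 0 0 0 -1")

```text
time_s: 21.82
eef_pos: [488.0, 112.7, 115.9]
ee_rot: [-0.0, 0.987, 0.162, -0.0]
force: [0.1, -0.1, -1.3]
grip_width: 0.221
grip_force: 39.3
```

Emit:
jog_arm(series="0 0 .001 0 0 0 -1;0 0 .002 0 0 0 -1;0 0 .002 0 0 0 -1")

```text
time_s: 22.2
eef_pos: [488.0, 112.7, 115.1]
ee_rot: [-0.0, 0.987, 0.162, -0.0]
force: [-0.4, 0.2, -1.5]
grip_width: 0.224
grip_force: 39.3
```

Emit:
jog_arm(series="0 0 .001 0 0 0 -1;0 0 .002 0 0 0 -1;0 0 .002 0 0 0 -1")

```text
time_s: 22.58
eef_pos: [488.0, 112.7, 114.3]
ee_rot: [-0.0, 0.987, 0.162, -0.0]
force: [0.2, -0.7, -1.4]
grip_width: 0.222
grip_force: 39.3
```

Emit:
jog_arm(series="0 0 .002 0 0 0 -1;0 0 .004 0 0 0 -1;0 0 .006 0 0 0 -1;0 0 .008 0 0 0 -1;0 0 .008 0 0 0 -1")

```text
time_s: 23.2
eef_pos: [488.0, 112.7, 111.0]
ee_rot: [-0.0, 0.987, 0.162, -0.0]
force: [0.1, 0.6, 0.0]
grip_width: 0.222
grip_force: 39.3
```

Emit:
jog_arm(series="0 0 .001 0 0 0 -1;0 0 .002 0 0 0 -1;0 0 .002 0 0 0 -1")

```text
time_s: 23.58
eef_pos: [488.0, 112.7, 110.3]
ee_rot: [-0.0, 0.987, 0.162, -0.0]
force: [-0.4, -0.2, -1.2]
grip_width: 0.224
grip_force: 39.3
```

Emit:
jog_arm(series="0 0 .001 0 0 0 -1;0 0 .002 0 0 0 -1;0 0 .002 0 0 0 -1")

```text
time_s: 23.95
eef_pos: [488.0, 112.7, 109.5]
ee_rot: [-0.0, 0.987, 0.162, -0.0]
force: [-0.1, 0.5, -0.3]
grip_width: 0.223
grip_force: 39.3
```

Emit:
jog_arm(series="0 0 .001 0 0 0 -1;0 0 .002 0 0 0 -1;0 0 .002 0 0 0 -1")

```text
time_s: 24.32
eef_pos: [488.0, 112.7, 108.7]
ee_rot: [0.0, 0.987, 0.162, -0.0]
force: [0.5, -0.4, -1.1]
grip_width: 0.224
grip_force: 39.3
```

Emit:
jog_arm(series="0 0 .001 0 0 0 -1;0 0 .002 0 0 0 -1;0 0 .002 0 0 0 -1")

```text
time_s: 24.7
eef_pos: [488.2, 112.7, 108.3]
ee_rot: [0.0, 0.987, 0.162, 0.0]
force: [-1.3, 0.1, 5.2]
grip_width: 0.221
grip_force: 39.9
```

The middle bore is also full, at about 28.5 mm, so the third must be the short one. Moving to it.

Emit:
jog_arm(series="0 0 -.01 0 0 0 -1;0 0 -.03 0 0 0 -1;0 0 -.06 0 0 0 -1;0 0 -.08 0 0 0 -1;0 0 -.086 0 0 0 -1;0 0 -.086 0 0 0 -1;.01 -.02 -.086 0 0 0 -1;.03 -.06 -.086 0 0 0 -1;.039 -.086 -.086 0 0 0 -1;.039 -.086 -.086 0 0 0 -1;.039 -.086 -.086 0 0 0 -1")

```text
time_s: 26.08
eef_pos: [491.7, 150.3, 142.2]
ee_rot: [0.0, 0.987, 0.162, -0.0]
force: [-0.9, -0.2, -1.4]
grip_width: 0.225
grip_force: 39.3
```

Run:
```python
from h import *
s=sense();e=s["eef_pos"];print(s["time_s"],e,s["force"])
c=capture("wrist")
print("exp bore",[proj(c,p) for p in([487.4,111.3,45],[491.2,149,45])],[(m["point"],m["confidence"]) for m in mark_of("bore_a",c)])
A=cv2.resize(c["img"][150:225,205:305],(800,600),interpolation=cv2.INTER_CUBIC);cv2.imwrite("pics/b4.png",A[:,:,::-1])
```

```text
26.075 [491.65995969 150.28950512 142.21206712] [-0.93969921 -0.22727263 -1.40705565]
exp bore [(np.float64(214.921746962877), np.float64(294.41455102849744)), (np.float64(198.30312558445422), np.float64(255.6569223177001))] [([199.0, 254.9], 0.91), ([217.3, 290.3], 0.85), ([232.2, 328.3], 0.66)]
```

View pics/b4.png

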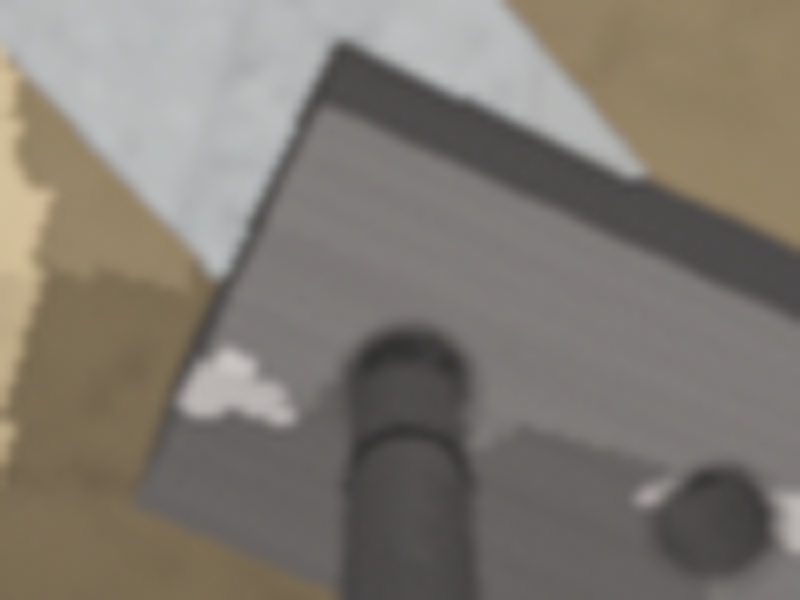

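The rod is over the third bore, whose centre is at about (409, 387), again within 0.5 mm. Descending.

Emit:
jog_arm(series=".001 0 .005 0 0 0 -1;.001 0 .01 0 0 0 -1;.001 0 .014 0 0 0 -1;.001 0 .017 0 0 0 -1;.001 0 .017 0 0 0 -1")

```text
time_s: 26.8
eef_pos: [492.1, 150.4, 135.4]
ee_rot: [-0.0, 0.987, 0.162, -0.0]
force: [-0.3, 0.3, -2.1]
grip_width: 0.223
grip_force: 39.3
```

Emit:
jog_arm(series="0 0 .006 0 0 0 -1;0 0 .012 0 0 0 -1;0 0 .018 0 0 0 -1;0 0 .024 0 0 0 -1;0 0 .028 0 0 0 -1;0 0 .028 0 0 0 -1")

```text
time_s: 27.55
eef_pos: [492.1, 150.4, 124.2]
ee_rot: [-0.0, 0.987, 0.162, -0.0]
force: [-0.4, 0.1, -1.4]
grip_width: 0.224
grip_force: 39.3
```

Emit:
jog_arm(series="0 0 .001 0 0 0 -1;0 0 .002 0 0 0 -1;0 0 .002 0 0 0 -1")

```text
time_s: 27.92
eef_pos: [492.1, 150.4, 123.5]
ee_rot: [-0.0, 0.987, 0.162, -0.0]
force: [-0.1, -0.8, -1.3]
grip_width: 0.221
grip_force: 39.3
```

Emit:
jog_arm(series="0 0 .001 0 0 0 -1;0 0 .002 0 0 0 -1;0 0 .002 0 0 0 -1")

```text
time_s: 28.3
eef_pos: [492.1, 150.4, 122.6]
ee_rot: [-0.0, 0.987, 0.162, -0.0]
force: [0.9, 0.1, -1.1]
grip_width: 0.22
grip_force: 39.3
```

Emit:
jog_arm(series="0 0 .001 0 0 0 -1;0 0 .002 0 0 0 -1;0 0 .002 0 0 0 -1")

```text
time_s: 28.68
eef_pos: [492.1, 150.4, 121.9]
ee_rot: [-0.0, 0.987, 0.162, -0.0]
force: [0.5, -0.6, -0.5]
grip_width: 0.222
grip_force: 39.3
```

Emit:
jog_arm(series="0 0 .001 0 0 0 -1;0 0 .002 0 0 0 -1;0 0 .002 0 0 0 -1")

```text
time_s: 29.05
eef_pos: [492.1, 150.4, 121.0]
ee_rot: [-0.0, 0.987, 0.162, -0.0]
force: [-0.0, 0.2, -1.3]
grip_width: 0.222
grip_force: 39.3
```

Emit:
jog_arm(series="0 0 .001 0 0 0 -1;0 0 .002 0 0 0 -1;0 0 .002 0 0 0 -1")

```text
time_s: 29.42
eef_pos: [492.1, 150.4, 120.3]
ee_rot: [-0.0, 0.987, 0.162, -0.0]
force: [0.4, 0.5, -2.2]
grip_width: 0.222
grip_force: 39.3
```

Emit:
jog_arm(series="0 0 .001 0 0 0 -1;0 0 .002 0 0 0 -1;0 0 .002 0 0 0 -1")

```text
time_s: 29.8
eef_pos: [492.2, 150.4, 119.7]
ee_rot: [0.0, 0.987, 0.162, 0.0]
force: [-0.6, 0.9, 1.9]
grip_width: 0.221
grip_force: 39.6
```

Contact at TCP z ≈ 119.8, about 17 mm deep, so this is the short bore. I press slightly more and hold.

Emit:
jog_arm(series="0 0 .0005 0 0 0 -1;0 0 .0005 0 0 0 -1;0 0 .0005 0 0 0 -1;0 0 .0005 0 0 0 -1")

```text
time_s: 30.3
eef_pos: [492.3, 150.5, 119.7]
ee_rot: [0.0, 0.987, 0.162, 0.0]
force: [-1.0, 0.7, 5.4]
grip_width: 0.22
grip_force: 39.9
```

Run:
```python
from h import *
s=sense();e=s["eef_pos"];print(s["time_s"],e,s["force"])
F=[]
for _ in range(3):c=capture("wrist");F.append(sense()["force"][2])
print(F)
A=cv2.resize(c["img"][150:225,205:305],(800,600),interpolation=cv2.INTER_CUBIC);cv2.imwrite("pics/b5.png",A[:,:,::-1])
```

```text
30.3 [492.33421003 150.47594883 119.66322264] [-1.02421881  0.69931427  5.35635321]
[np.float64(5.0449183737911305), np.float64(4.358240884253896), np.float64(5.6282685142159785)]
```

View pics/b5.png

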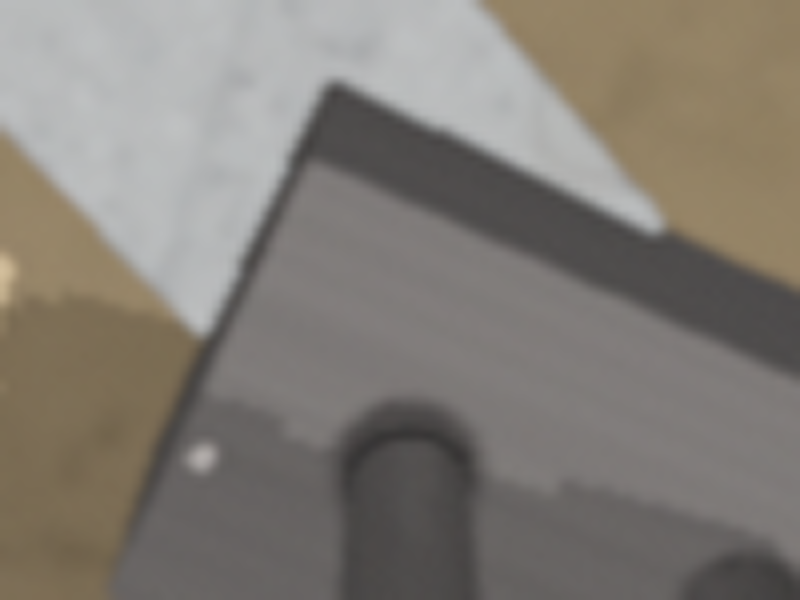

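The ring is visible, about 6 mm above the block face, and the contact force is about 6 N. Releasing and retracting.

Emit:
jog_arm(series="0 0 -.001 0 0 0 -1;0 0 -.001 0 0 0 -.5;0 0 -.001 0 0 0 -.4;0 0 -.001 0 0 0 -.2;0 0 -.001 0 0 0 0;0 0 -.001 0 0 0 .3;0 0 -.001 0 0 0 .3;0 0 -.001 0 0 0 .3;0 0 -.03 0 0 0 .3;0 0 -.08 0 0 0 .3;0 0 -.15 0 0 0 .3;0 0 -.25 0 0 0 .3;0 0 -.3 0 0 0 .3;0 0 -.3 0 0 0 .3;0 0 -.3 0 0 0 .3", grip_force=20)

```text
time_s: 32.33
eef_pos: [491.7, 150.4, 238.5]
ee_rot: [-0.0, 0.987, 0.162, -0.001]
force: [0.2, 0.1, -0.7]
grip_width: 0.648
grip_force: 0.0
```

Run:
```python
from h import *
s=sense();print(s["time_s"],s["eef_pos"],s["force"],s["grip_width"])
c=capture("scene")
r,k=map(int,proj(c,[491,150,70]))
print([(m["point"],m["confidence"]) for m in mark_of("depth_rod",c)], proj(c,[491,150,28]))
for r_ in regions_of("depth_rod",c)[:1]:
    ys,xs=np.nonzero(r_["region"]);print(ys.min(),ys.max(),xs.min(),xs.max(),"exp top",proj(c,[491,150,138]),"face",proj(c,[491,150,45]))
cv2.imwrite("pics/f.png",cv2.resize(c["img"][r-45:r+45,k-60:k+60],(800,600))[:,:,::-1])
```

```text
32.325 [491.73143951 150.39137224 238.5347719 ] [ 0.20659006  0.05234459 -0.72818071] 0.6479716086993643
[([250.0, 219.0], 0.78), ([298.9, 180.3], 0.56)] (np.float64(251.50628778121975), np.float64(220.546259638749))
207 247 214 224 exp top (np.float64(209.5518670469618), np.float64(218.7215741587861)) face (np.float64(245.4773536257532), np.float64(220.28404868646788))
```

View pics/f.png

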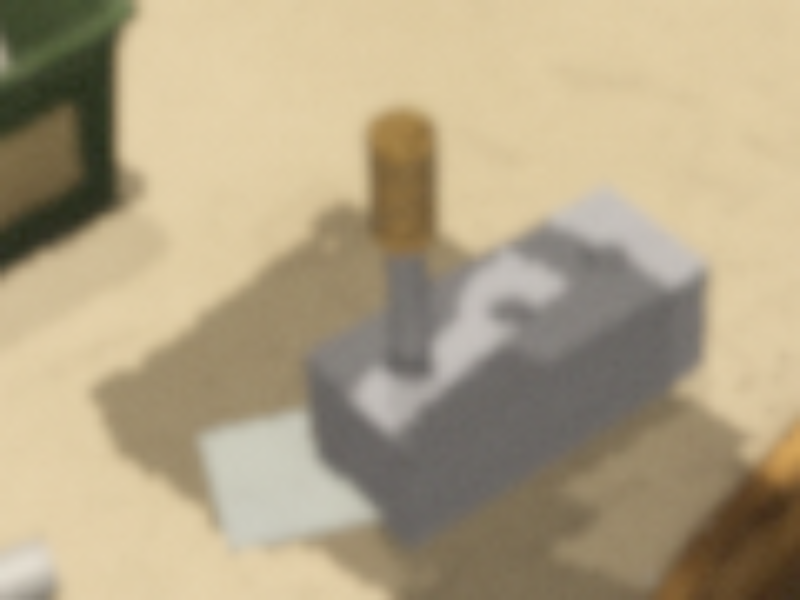

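The rod stands upright and released in the short bore.

```bash
python3 -c "from rig import *;print(finish_job())"
```

```text
the job is handed in; nothing more can be done
None
```

The depth rod stands upright and released in the short bore (the one at the block's y = +38 mm, about 17 mm deep); it bottomed at about 31 mm and 28.5 mm in the other two. It was pressed in with about 6 N, and the job is handed in, but no verdict was returned.

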